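# Put the seasonings away

### The arm

A 7-joint arm with a two-finger parallel gripper is mounted at the origin on a cart in front of the work surface, level with it; the furniture and walls round the work are solid. World frame = base frame: x ahead of the robot, y to its left, z up, the work surface at z = 0. Lengths are in m, angles in degrees, forces in N, time in s.
With the tool pointing down it reaches from about 0.425 to 0.875 m from the base axis. Payload 4.7 kg.
Tool frame: the origin (TCP) lies at the very end of the fingers, on their centre line; the grasp point (between the pads) lies 19 mm behind it (pinch_z is the distance from the TCP to the grasp point, in m); z points along the fingers, y is the direction in which the jaws open and shut (so a half turn about z gives the same grasp; the last joint's range is limited). The gripper opens to 87 mm and grips with 3 to 60 N. Pads are 19 mm wide; open, the fingers measure 117 mm over their backs; the gripper's body (75 mm by 190 mm) begins 51 mm behind the grasp point.
Start: joints at [67.099, 18.392, -4.016, 83.108, 1.295, 78.541, -3.26], TCP at [0.261, -0.595, 0.223] pointing down, gripper open.
Joint ranges: [-163.93, 163.93], [-17.29, 119.83], [-79.2, 71.16], [3.27, 140.29], [-89.18, 269.18], [5.43, 117.66], [-154.24, 154.24]. Speed limits (degrees/s): [147.25, 147.25, 180, 180, 180, 180, 180].

### API

Orientations are given as [roll, pitch, yaw] about the fixed x, y, z axes, in that order (R = Rz(yaw) Ry(pitch) Rx(roll)).
In Python, from cell import get_obs, read_camera, camera_params, sign_off, pinch_z gives the robot as it stands.
- The arm moves only by the shell command python3 -m handwheel 'ROWS' [FORCE]. ROWS is JSON, a list of rows, each a list of 5 numbers: the finger opening in m, from 0 to 0.087, then the shift along the tool's x, y, z in m, then the turn about the tool's z in rad. In form: [[jaw, tx, ty, tz, twist], ...]. A call has 1 to 20 rows; each row is the pose to reach, as a shift and turn from the pose commanded when the call began, along the tool's axes at that moment; what a row does not reach only later rows make up. A row lasts 1/10 s, in which the tool goes at most 50 mm and 8.59 degrees, less where a joint would pass 70% of its speed; a pose out of reach is approached as far as the arm can. A call with a gripper value outside its range is refused whole. The fingers move at their own pace and stop on an object; FORCE is the grip in N (left out, the last holds). Time passes only in rows, so rows that repeat a pose let the fingers close. It gives the time, the measured TCP pose, the force and the opening at its end, in the units of the state.
- get_obs(): the state, without advancing time (a new reading comes with each control period).
- read_camera(name): name is "scene" or "top" or "wrist"; returns the picture (384x512x3 uint8, blue, green, red); there is no depth.
- camera_params(name): a dict with "camera_matrix" (3x3 intrinsics, pixels), "R" (3x3) and "t" (3): a world point X has camera coordinates R X + t. Camera axes: x right, y down, z forward; pixel columns grow to the right and rows downward; lengths in m; the calibration is good to about 2 mm. A picture is of the moment at which its call begins: read the wrist's pose just before it. camera_params takes no time and is no camera call; for the wrist camera it gives the pose at the moment of the call.
- sign_off(): hands the job in, once; it reports no verdict.
The state is a dict: "time_s": time; "qpos": joint angles; "joint_velocities": joint speeds; "effort": joint torques, N m; "tool_pos": TCP position; "tool_rot": TCP orientation; "force": force on the tool from outside, world axes, zero at the start; "wrist_torque": the same for the moment, N m; "grip_width": finger opening in m.
Only numpy, scipy, OpenCV 4.12 (cv2) and the standard library are available. Lean on these libraries where they do the work, as an engineer would, in place of code of your own. Each camera call takes 0.05 s, during which the arm holds its last target.

### The job

Clear up after cooking: stand the three spice jars upright in the bays of the spice rack, one to a bay, stand the salt shaker upright in the empty half of the salt-and-pepper stand beside the pepper mill, and lay the garlic bulb in the white dish. Leave the oil bottle and the mug behind the work where they are.

Things in the scene. Friction and masses are not known exactly. Their poses are not given: they have to be found in the camera images.
- spice_red: loose spice jar with a red lid, round, 45 mm across, 106 mm tall, about 0.11 kg; origin at the centre of its underside, z up
- spice_white: loose spice jar with a white lid and clear body, round, 47 mm across, 98 mm tall, about 0.11 kg; origin at the centre of its underside, z up
- spice_black: loose spice jar with a black lid and green label, round, 40 mm across, 105 mm tall, about 0.11 kg; origin at the centre of its underside, z up
- salt: loose glass salt shaker with a grey domed metal top pierced with holes, round, 44 mm across at its foot, narrowing to 39 mm at 56 mm up and 34 mm at the top, 90 mm tall, about 0.1 kg, its foot rocks by 0.04 rad; origin at the centre of its underside, z up
- garlic: loose garlic bulb, round, 56 mm across at about 22 mm above its underside, 56 mm tall with its tip, about 0.035 kg; origin at the centre of its underside, z up
- spice_rack: fixed light-wood spice rack, 74 mm (its x) by 210 mm (its y), 44 mm high, with three equal open bays side by side along its y, blank label frames on its -x side. Bays are 62 mm square inside with 6 mm walls between, centres at y = -68, 0 and +68 mm; their floor is 8 mm above the origin, the walls rise to 44 mm. Origin at the centre of its underside
- salt_stand: fixed dark-wood salt-and-pepper stand, 86 mm (its x) by 186 mm (its y), rail 24 mm high all round and across its middle. A short turned wooden pepper mill (54 mm across, top 105 mm above the origin) is fixed in the half at y = +47 mm; the empty half, for the salt, is centred at y = -44 mm, 74 mm (x) by 84 mm (y) inside, floor 8 mm above the origin. Origin: centre of underside
- garlic_dish: fixed white round dish, 138 mm across at its rim, 32 mm high, inside narrowing to a flat floor about 95 mm across, 6 mm above its origin, which is the centre of its underside
- oil: loose tall glass oil bottle, 62 mm across, 264 mm tall, behind the work; to be left alone. Origin at the centre of its underside
- mug: loose dotted china mug, 78 mm across, 93 mm tall, behind the work; to be left alone. Origin at its underside, 18 mm from the middle of its cup toward the handle
Not all that is in view belongs to the job. Leave any purple look-alike of the spice_white alone. What is shaped like the salt but turquoise is not meant.

How it is judged:
By the outcome, as a careful person would: the job done as asked, in the order asked, and still so for the second after the job is handed in, with the robot touching nothing.
It also fails if it takes over 128 s, if anything falls off the work surface, if the arm or the gripper's body presses on something with over 40 N, if the wrist force passes 120 N, or if a joint passes its speed limit or range.

## Working session

There is one attempt and no reset: what is moved stays moved. The work goes in short steps, Python scripts to look and compute and a shell command to move; the robot and the scene stay as the last step left them, time stands still between calls to the robot, and variables do not carry over. Pictures are saved under pics/ and viewed, and the job is handed in when it is done.

```bash
ls; mkdir -p pics; python3 - <<'E'
from cell import *
import cv2
print(get_obs(), pinch_z)
for n in ("scene","top","wrist"):
    p=camera_params(n); print(n,p)
    cv2.imwrite(f"pics/{n}0.png",read_camera(n))
E
```

```text
pics
{'time_s': 0.0, 'qpos': array([67.09842865, 18.43814439, -4.01450574, 83.17451717,  1.29568611,
       78.54169777, -3.26057515]), 'joint_velocities': array([-0.00188113,  0.01664541, -0.09496459, -0.0290246 , -0.02807597,
       -0.06405294,  0.06008189]), 'effort': array([-1.15099323e-03, -4.91284096e+01, -4.04575747e-01, -3.12525380e+01,
       -6.38302742e-02,  4.38011752e-02,  1.88743734e-04]), 'tool_pos': array([ 0.26107916, -0.59465516,  0.22147514]), 'tool_rot': array([-1.79890919e+02,  6.80444961e-03,  2.37099073e+01]), 'force': array([-0.0448798 ,  0.03960346,  0.87981234]), 'wrist_torque': array([ 0.0408985 ,  0.01434726, -0.01545117]), 'grip_width': 0.08696872687795125} 0.0187
scene {'camera_matrix': array([[452.69314661,   0.        , 251.64196148],
       [  0.        , 452.69314661, 184.83113566],
       [  0.        ,   0.        ,   1.        ]]), 'R': array([[-0.8660094 , -0.49999487,  0.00573127],
       [-0.21362195,  0.35958918, -0.90832884],
       [ 0.45209886, -0.78784564, -0.41821749]]), 't': array([0.43523259, 0.16240831, 1.0926357 ])}
top {'camera_matrix': array([[351.79982672,   0.        , 253.68238944],
       [  0.        , 351.79982672, 195.08247801],
       [  0.        ,   0.        ,   1.        ]]), 'R': array([[-0.01039706, -0.99993868,  0.00381203],
       [-0.98005848,  0.00943367, -0.19848519],
       [ 0.19843706, -0.00579967, -0.98009647]]), 't': array([-0.04931556,  0.53810012,  0.91262245])}
wrist {'camera_matrix': array([[323.21062855,   0.        , 255.07364067],
       [  0.        , 323.21062855, 187.61915279],
       [  0.        ,   0.        ,   1.        ]]), 'R': array([[ 0.40274021, -0.91530959, -0.00294508],
       [-0.87353163, -0.38531478,  0.29744749],
       [-0.27339133, -0.11722144, -0.95473364]]), 't': array([-0.64909698, -0.0372607 ,  0.39160159])}
```

View pics/scene0.png

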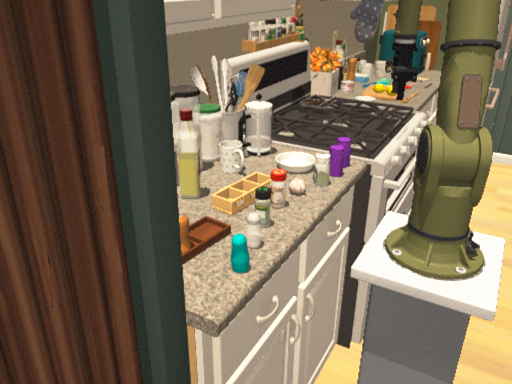

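View pics/top0.png

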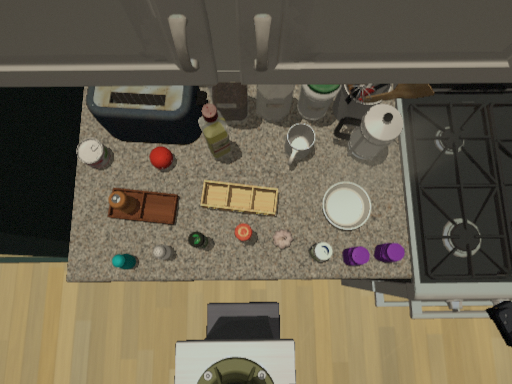

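View pics/wrist0.png

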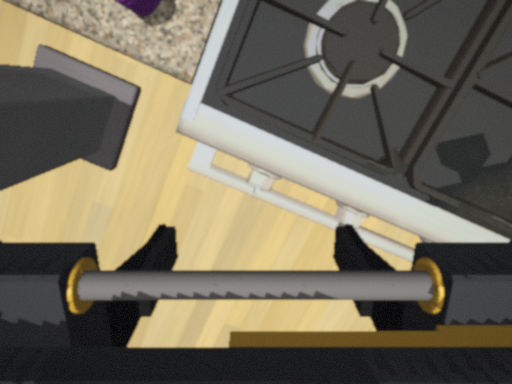

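The top view shows everything upright: red lid (243,232), black (197,240), white (322,252), salt (162,252), garlic (282,240), rack (240,198), stand (143,206) and dish (346,205). The decoys are at (122,261), (357,256) and (390,253). Next I'll zoom in.

```bash
python3 - <<'E'
import cv2
a=cv2.imread("pics/top0.png")[170:280,70:410]
a=cv2.resize(a,None,fx=4.7/2,fy=4.7/2,interpolation=cv2.INTER_CUBIC); 
b=cv2.imread("pics/top0.png")
l=cv2.resize(b[180:275,95:260],None,fx=4.8,fy=4.8,interpolation=cv2.INTER_CUBIC)
r=cv2.resize(b[180:275,220:385],None,fx=4.8,fy=4.8,interpolation=cv2.INTER_CUBIC)
cv2.imwrite("pics/tl.png",l);cv2.imwrite("pics/tr.png",r)
s=cv2.imread("pics/scene0.png")[140:285,170:370]
cv2.imwrite("pics/s_z.png",cv2.resize(s,None,fx=4,fy=4,interpolation=cv2.INTER_CUBIC))
E
```

```text
(no output)
```

View pics/tl.png

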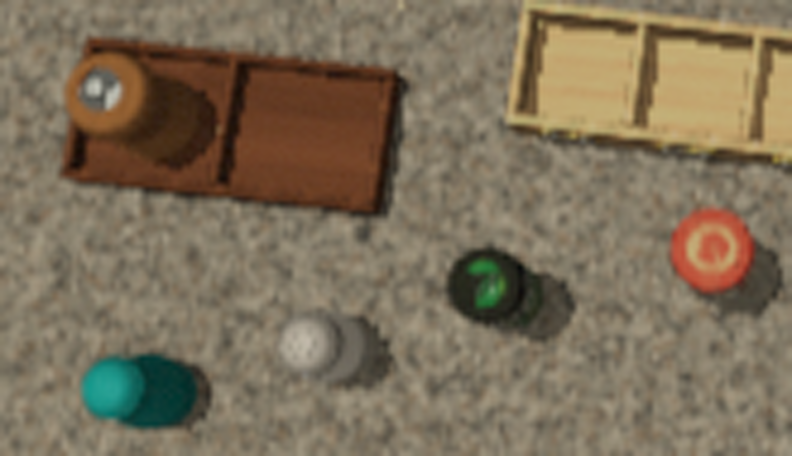

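View pics/tr.png

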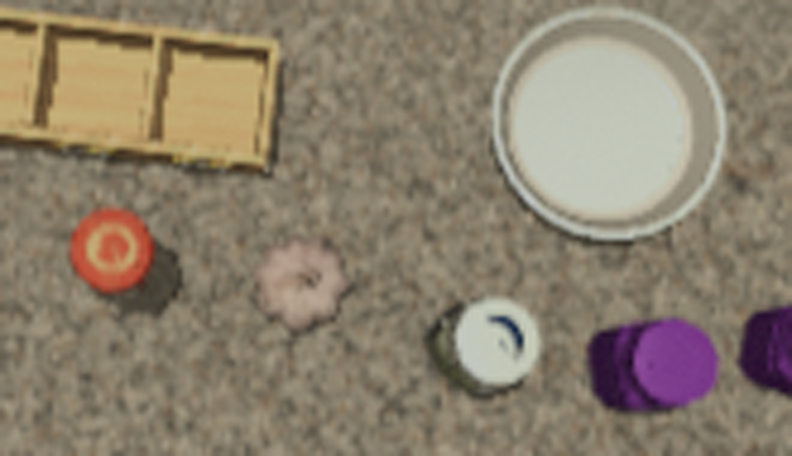

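View pics/s_z.png

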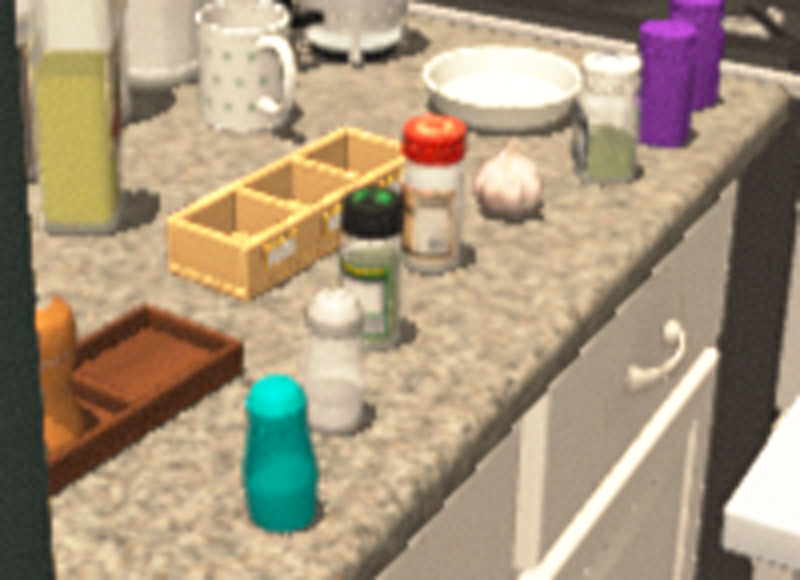

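```bash
cat > h.py <<'E'
import numpy as np, cv2
from cell import camera_params
def ray(n,u,v,P=None):
    P=P or camera_params(n); K=P["camera_matrix"];R=P["R"];t=P["t"]
    d=R.T@np.linalg.solve(K,[u,v,1.]); return -R.T@t,d
def plane(n,u,v,z,P=None):
    c,d=ray(n,u,v,P); return c+d*(z-c[2])/d[2]
def proj(n,X,P=None):
    P=P or camera_params(n); x=P["camera_matrix"]@(P["R"]@np.asarray(X,float)+P["t"]); return x[:2]/x[2]
E
python3 - <<'E'
from h import *
np.set_printoptions(precision=4,suppress=True)
def L(x,y): return (x+.5)/4.8-.5+95,(y+.5)/4.8-.5+180
def Rr(x,y): return (x+.5)/4.8-.5+220,(y+.5)/4.8-.5+180
top=cv2.imread("pics/top0.png")
hsv=cv2.cvtColor(top,cv2.COLOR_BGR2HSV)
o={}
for k,p,h in [("black",L(487,286),.105),("red",L(712,250),.106),("red2",Rr(112,250),.106),("salt",L(308,342),.08),("white",Rr(497,342),.098),("garlic",Rr(302,284),.022),("dish",Rr(610,124),.032)]:
    X=plane("top",*p,h); o[k]=X
    print(k,np.round(p,1),X,"base in scene crop",(proj("scene",[X[0],X[1],0])-[170,140])*4,"top",(proj("scene",X)-[170,140])*4, "r",np.hypot(*X[:2]))
st=[plane("top",*L(*p),.024) for p in [(90,40),(398,72),(380,212),(65,178)]]
print("stand",np.array(st),np.mean(st,0))
rk=[plane("top",*p,.044) for p in [L(527,3),L(508,122),Rr(278,38),Rr(265,160)]]
print("rack",np.array(rk),np.mean(rk,0))
for n,c in(("stand",[st[0],st[1],st[2],st[3]]),("rack",[rk[0],rk[2],rk[3],rk[1]])):
    c=np.array(c); print(n,[np.linalg.norm(c[i]-c[(i+1)%4]) for i in range(4)])
    d=(c[0]-c[1])+(c[3]-c[2]); print("y axis dir deg",np.degrees(np.arctan2(d[1],d[0]))-90)
    print((np.array([proj("scene",q) for q in c])-[170,140])*4)
E
```

```text
black [196.1 239.2] [0.4146 0.0928 0.105 ] base in scene crop [371.2086 340.1452] top [373.831  197.7306] r 0.4248967181664463
red [242.9 231.7] [ 0.4323 -0.0261  0.106 ] base in scene crop [428.7668 263.275 ] top [433.2203 128.3208] r 0.43313052718354306
red2 [242.9 231.7] [ 0.4323 -0.0261  0.106 ] base in scene crop [428.7668 263.275 ] top [433.2203 128.3208] r 0.43313052718354306
salt [158.8 250.9] [0.3875 0.1925 0.08  ] base in scene crop [332.1081 420.7907] top [333.0461 306.7235] r 0.43267171972952234
white [323.1 250.9] [ 0.3824 -0.2294  0.098 ] base in scene crop [600.4647 177.0982] top [609.1767  62.3316] r 0.4459503720788118
garlic [282.5 238.8] [ 0.4197 -0.1335  0.022 ] base in scene crop [507.2994 211.5854] top [508.6714 185.5494] r 0.440477799221295
dish [346.7 205.4] [ 0.51   -0.3147  0.032 ] base in scene crop [500.5399 110.5111] top [502.2477  76.1327] r 0.5992759398852165
stand [[0.5682 0.3437 0.024 ]
 [0.5471 0.1609 0.024 ]
 [0.4642 0.1686 0.024 ]
 [0.486  0.3526 0.024 ]] [0.5164 0.2565 0.024 ]
rack [[ 0.5834  0.0828  0.044 ]
 [ 0.513   0.0924  0.044 ]
 [ 0.5605 -0.1215  0.044 ]
 [ 0.489  -0.1123  0.044 ]] [ 0.5365 -0.0147  0.044 ]
stand [np.float64(0.1840520144305439), np.float64(0.08323201545554108), np.float64(0.18525798775130145), np.float64(0.08274064861378126)]
y axis dir deg -6.655643872214853
[[-60.7175 421.3218]
 [147.6566 302.104 ]
 [246.9562 338.7066]
 [ 40.6407 468.4662]]
rack [np.float64(0.20551927483784038), np.float64(0.07210601436473457), np.float64(0.20619008839724473), np.float64(0.07097802525894088)]
y axis dir deg -6.546881130317573
[[168.5228 218.5661]
 [340.352  127.1943]
 [415.8066 150.0055]
 [245.7566 246.9899]]
```

Sizes and scene-view reprojections agree to within 2–3 mm. Next I'll check the oil's clearance and compute the first moves.

```bash
cat > go.py <<'E'
import sys; from h import *; from cell import get_obs
# usage: go.py x y [z] [yaw]
o=get_obs(); p=o["tool_pos"]; yaw=o["tool_rot"][2]; a=np.radians(yaw)
x,y=float(sys.argv[1]),float(sys.argv[2]); d=np.array([x,y])-p[:2]
print("tcp",p.round(4),o["tool_rot"].round(2),"F",o["force"].round(1),"w",round(o["grip_width"],4))
print("tx %.4f ty %.4f"%(d@[np.cos(a),np.sin(a)],d@[np.sin(a),-np.cos(a)]), "tz %.4f"%(p[2]-float(sys.argv[3])) if len(sys.argv)>3 else "", "twist %.4f"%np.radians(yaw-float(sys.argv[4])) if len(sys.argv)>4 else "")
E
python3 - <<'E'
from h import *
for n,p,z in[("oil cap",(209,111),.264),("oil base ctr guess",(220,150),0),("mug rim",(300,136),.093),("mug handle",(292,162),.05),("toast",(150,145),.1),("redthing",(160,157),.08),("purple",(357,256),.098),("teal",(119,261),.085),("cab edge",(256,80),.6)]:
    print(n,plane("top",*p,z).round(3))
print(plane("scene",190,196,0))
E
python3 go.py 0.4323 -0.0261 0.222 83.4
```

```text
oil cap [0.689 0.045 0.264]
oil base ctr guess [0.687 0.044 0.   ]
mug rim [ 0.693 -0.183  0.093]
mug handle [ 0.632 -0.164  0.05 ]
toast [0.668 0.223 0.1  ]
redthing [0.641 0.2   0.08 ]
purple [ 0.369 -0.315  0.098]
teal [0.363 0.292 0.085]
cab edge [ 0.573 -0.056  0.6  ]
[0.68782726 0.05054103 0.        ]
tcp [ 0.2612 -0.5948  0.2217] [-179.91    0.     23.71] F [ 0.2  0.6 -0.5] w 0.0872
tx 0.3854 ty -0.4518 tz -0.0003 twist -1.0418
```

```bash
python3 -m handwheel '[[0.087,0.04,-0.03,0,-0.1],[0.087,0.08,-0.06,0,-0.25],[0.087,0.12,-0.09,0,-0.4],[0.087,0.16,-0.12,0,-0.55],[0.087,0.2,-0.15,0,-0.7],[0.087,0.24,-0.18,0,-0.85],[0.087,0.28,-0.21,0,-1.0],[0.087,0.32,-0.24,0,-1.0418],[0.087,0.36,-0.274,0,-1.0418],[0.087,0.366,-0.32,0,-1.0418],[0.087,0.372,-0.36,0,-1.0418],[0.087,0.378,-0.4,0,-1.0418],[0.087,0.384,-0.435,0,-1.0418],[0.087,0.3854,-0.4518,0,-1.0418],[0.087,0.3854,-0.4518,0,-1.0418],[0.087,0.3854,-0.4518,0,-1.0418]]' 15; python3 go.py 0.4323 -0.0261 0.066 83.4
python3 - <<'E'
from h import *; from cell import *
P=camera_params("wrist"); cv2.imwrite("pics/w1.png",read_camera("wrist")); cv2.imwrite("pics/t1.png",read_camera("top"))
print(proj("wrist",[.4323,-.0261,.106],P),proj("wrist",[.4146,.0928,.105],P),proj("wrist",[.3875,.1925,.08],P))
E
```

```text
time_s: 1.75
tool_pos: [0.4328, -0.028, 0.2226]
tool_rot: [180.0, 0.1, 83.3]
force: [0.6, 0.2, -0.0]
grip_width: 0.087
tcp [ 0.4328 -0.028   0.2226] [1.7997e+02 6.0000e-02 8.3340e+01] F [ 0.6  0.2 -0. ] w 0.087
tx 0.0018 ty -0.0007 tz 0.1566 twist -0.0011
[254.77198633 180.29973605] [215.16036225  38.81595328] [164.99072272 -91.38551947]
```

View pics/w1.png

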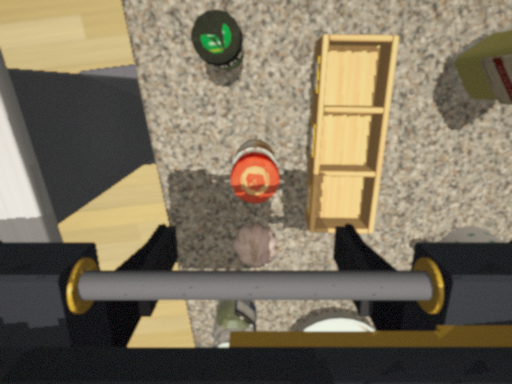

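The wrist view shows the red lid at (255,178), where (255,180) was predicted, and the black lid at (217,39), predicted (215,39). The positions hold, so I'll grasp the red jar.

```bash
python3 -m handwheel '[[0.087,0.002,0,0.03,0],[0.087,0.002,0,0.06,0],[0.087,0.002,0,0.09,0],[0.087,0.002,0,0.12,0],[0.087,0.002,0,0.14,0],[0.087,0.002,0,0.155,0],[0.087,0.002,0,0.157,0],[0.087,0.002,0,0.157,0],[0.04,0.002,0,0.157,0],[0.03,0.002,0,0.157,0],[0.03,0.002,0,0.157,0],[0.03,0.002,0,0.157,0],[0.03,0.002,0,0.157,0],[0.03,0.002,0,0.157,0],[0.03,0.002,0,0.157,0],[0.03,0.002,0,0.157,0]]' 15
python3 - <<'E'
from h import *
P=camera_params("wrist")
for p in [(322,36),(398,37),(308,230),(375,233)]: print(plane("wrist",*p,.044,P).round(4)) # pose now differs; ignore
E
python3 go.py 0.5365 -0.0147
```

```text
time_s: 3.45
tool_pos: [0.4328, -0.0246, 0.0656]
tool_rot: [180.0, 0.0, 83.4]
force: [0.6, -0.1, 0.9]
grip_width: 0.0434
[0.4791 0.0775 0.044 ]
[0.5182 0.0726 0.044 ]
[ 0.4647 -0.0311  0.044 ]
[ 0.5058 -0.0379  0.044 ]
tcp [ 0.4328 -0.0246  0.0656] [1.7999e+02 1.0000e-02 8.3400e+01] F [ 0.6 -0.1  0.9] w 0.0434
tx 0.0217 ty 0.1019
```

```bash
python3 -m handwheel '[[0.03,0,0,-0.03,0],[0.03,0,0,-0.06,0],[0.03,0,0,-0.085,0],[0.03,0.01,0.03,-0.085,0],[0.03,0.02,0.06,-0.085,0],[0.03,0.022,0.09,-0.085,0],[0.03,0.022,0.102,-0.085,0],[0.03,0.022,0.102,-0.085,0],[0.03,0.022,0.102,-0.085,0]]'
python3 - <<'E'
from h import *; from cell import *
P=camera_params("wrist"); w=read_camera("wrist"); t=read_camera("top")
cv2.imwrite("pics/w2.png",w); cv2.imwrite("pics/t2.png",cv2.resize(t[150:280,90:410],None,fx=2.4,fy=2.4))
for k in ((.5443,.0528),(.5365,-.0147),(.5287,-.0822)): print(proj("wrist",[*k,.008],P))
E
python3 go.py 0.5365 -0.0147
```

```text
time_s: 4.35
tool_pos: [0.5353, -0.0143, 0.1498]
tool_rot: [-179.9, 0.0, 83.4]
force: [-0.8, 0.6, -1.6]
grip_width: 0.0442
[257.42767057 103.07499781]
[257.23274339 175.33897456]
[257.06129516 238.89877016]
tcp [ 0.5353 -0.0145  0.1503] [-1.7993e+02  5.0000e-02  8.3400e+01] F [-0.8 -0.6 -1.1] w 0.0439
tx -0.0001 ty 0.0012
```

View pics/w2.png

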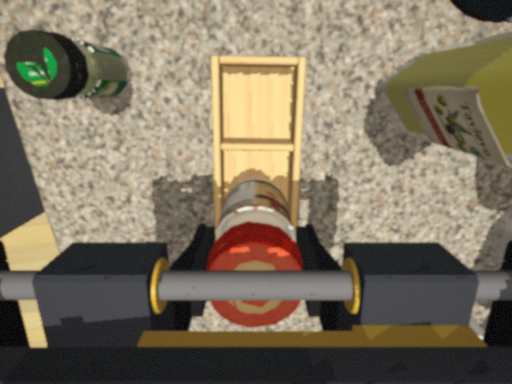

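View pics/t2.png

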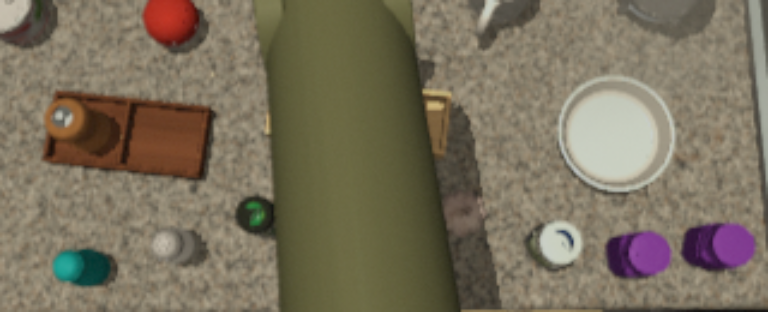

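```bash
python3 - <<'E'
from h import *
P=camera_params("wrist")
c=np.array([.5365,-.0147]);u=np.array([.115,.993])
for s in (34,105): print(s,proj("wrist",[*(c+u*s/1e3),.044],P))
E
```

```text
34 [257.28867852 146.79041317]
105 [257.55263283  55.22903653]
```

The rack edge and divider match the prediction to 2 px (57 against 55, 147 against 147). Lowering into the middle bay.

```bash
python3 -m handwheel '[[0.03,0,0.001,0.025,0],[0.03,0,0.001,0.045,0],[0.03,0,0.001,0.06,0],[0.03,0,0.001,0.07,0],[0.03,0,0.001,0.074,0],[0.03,0,0.001,0.0755,0],[0.03,0,0.001,0.0755,0],[0.03,0,0.001,0.0755,0]]'; python3 go.py .5365 -.0147
```

```text
time_s: 5.25
tool_pos: [0.5383, -0.0145, 0.0758]
tool_rot: [179.9, 0.0, 83.4]
force: [0.5, -0.6, -1.2]
grip_width: 0.0443
tcp [ 0.5383 -0.0145  0.0758] [1.7992e+02 1.0000e-02 8.3400e+01] F [ 0.5 -0.6 -1.2] w 0.0443
tx -0.0004 ty -0.0017
```

```bash
python3 -m handwheel '[[0.03,0,-0.001,0.0015,0],[0.03,0,-0.001,0.0015,0],[0.087,0,-0.001,0.0015,0],[0.087,0,-0.001,0.0015,0],[0.087,0,-0.001,0.0015,0],[0.087,0,-0.001,0.0015,0],[0.087,0,-0.001,-0.03,0],[0.087,0,-0.001,-0.06,0],[0.087,0,-0.001,-0.1,0],[0.087,0,-0.001,-0.12,0],[0.087,-0.04,-0.022,-0.12,0],[0.087,-0.08,-0.044,-0.12,0],[0.087,-0.12,-0.066,-0.12,0],[0.087,-0.16,-0.088,-0.12,0],[0.087,-0.2,-0.11,-0.12,0],[0.087,-0.23,-0.128,-0.12,0],[0.087,-0.231,-0.13,-0.12,0],[0.087,-0.231,-0.13,-0.12,0]]'; 
python3 - <<'E'
from h import *; from cell import *
P=camera_params("wrist"); w=read_camera("wrist"); t=read_camera("top")
cv2.imwrite("pics/w3.png",w); cv2.imwrite("pics/t3.png",cv2.resize(t[150:280,90:410],None,fx=2.4,fy=2.4))
print(proj("wrist",[.3824,-.2294,.098],P))
E
python3 go.py .3824 -.2294 .06 83.4
```

```text
time_s: 7.05
tool_pos: [0.3816, -0.2294, 0.1952]
tool_rot: [180.0, -0.0, 83.3]
force: [0.3, 0.5, 0.1]
grip_width: 0.0874
[256.52714892 188.79720317]
tcp [ 0.3828 -0.2279  0.1952] [ 1.7997e+02 -1.0000e-02  8.3510e+01] F [0.5 0.2 0.6] w 0.0869
tx -0.0015 ty -0.0002 tz 0.1352 twist 0.0019
```

View pics/w3.png

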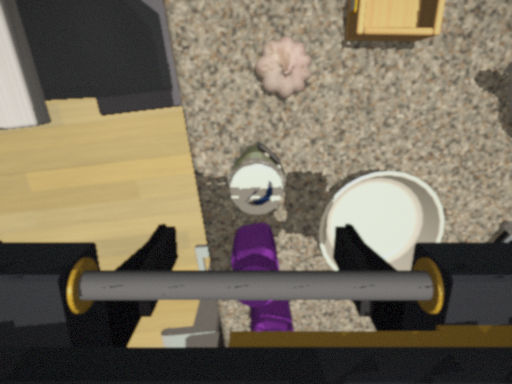

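View pics/t3.png

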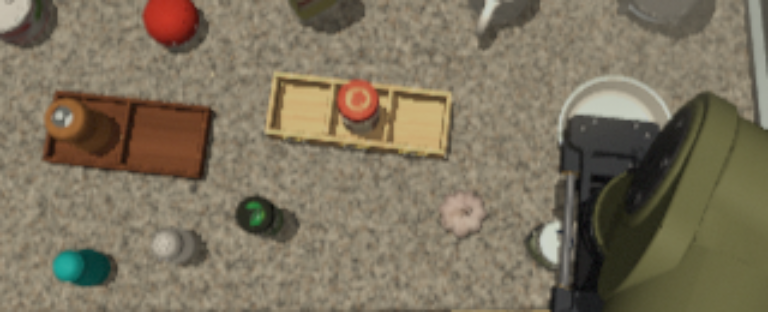

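Red stands in the middle bay, with its lid at (358,99) in the top crop. The white lid is at (258,188), where (257,189) was predicted. Grasping it.

```bash
python3 -m handwheel '[[0.087,-0.001,0,0.03,0],[0.087,-0.001,0,0.06,0],[0.087,-0.001,0,0.09,0],[0.087,-0.001,0,0.115,0],[0.087,-0.001,0,0.13,0],[0.087,-0.001,0,0.135,0],[0.087,-0.001,0,0.135,0],[0.03,-0.001,0,0.135,0],[0.03,-0.001,0,0.135,0],[0.03,-0.001,0,0.135,0],[0.03,-0.001,0,0.135,0],[0.03,-0.001,0,0.135,0],[0.03,-0.001,0,0.135,0]]' 15
python3 go.py 0.5287 -0.0822 0.06 83.4
```

```text
time_s: 8.45
tool_pos: [0.3821, -0.2303, 0.0603]
tool_rot: [180.0, 0.0, 83.4]
force: [1.4, 0.6, 1.6]
grip_width: 0.0526
tcp [ 0.3821 -0.2303  0.0603] [1.7996e+02 2.0000e-02 8.3390e+01] F [1.4 0.6 1.6] w 0.0526
tx 0.1639 ty 0.1286 tz 0.0003 twist -0.0002
```

```bash
python3 -m handwheel '[[0.03,0,0,0,0],[0.03,0,0,0,0],[0.03,0,0,0,0]]'
```

```text
time_s: 8.75
tool_pos: [0.3821, -0.2302, 0.0603]
tool_rot: [180.0, 0.0, 83.4]
force: [0.6, -0.6, 2.2]
grip_width: 0.0524
```

The opening of 52.4 mm doesn't fit a 47 mm jar, so I'll look.

```bash
python3 - <<'E'
from h import *; from cell import *
w=read_camera("wrist"); t=read_camera("top");s=read_camera("scene")
cv2.imwrite("pics/w4.png",w); cv2.imwrite("pics/t4.png",cv2.resize(t[190:280,280:400],None,fx=5,fy=5));cv2.imwrite("pics/s4.png",cv2.resize(s[130:210,270:370],None,fx=6,fy=6,interpolation=cv2.INTER_CUBIC))
E
```

```text
(no output)
```

View pics/w4.png

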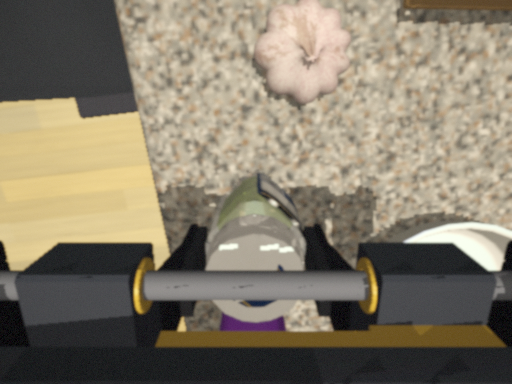

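View pics/s4.png

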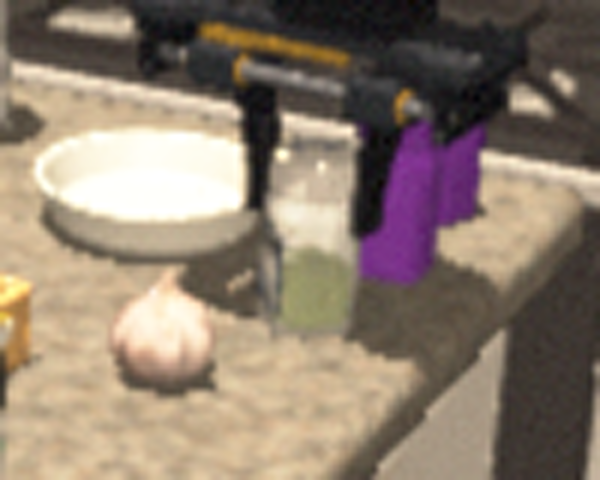

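Both fingers are on the cap, so the jar may have a protrusion such as the label. I'll test it with a small lift.

```bash
python3 -m handwheel '[[0.03,0,0,0,0],[0.03,0,0,-0.01,0],[0.03,0,0,-0.03,0],[0.03,0,0,-0.06,0],[0.03,0,0,-0.09,0],[0.03,0,0,-0.09,0]]' 20
python3 - <<'E'
from h import *; from cell import *
w=read_camera("wrist"); t=read_camera("top");s=read_camera("scene")
cv2.imwrite("pics/w5.png",w); cv2.imwrite("pics/s5.png",cv2.resize(s[90:210,270:370],None,fx=5,fy=5,interpolation=cv2.INTER_CUBIC))
E
```

```text
time_s: 9.5
tool_pos: [0.3838, -0.2313, 0.154]
tool_rot: [179.7, 0.2, 83.4]
force: [0.2, 0.0, -1.6]
grip_width: 0.052
```

View pics/w5.png

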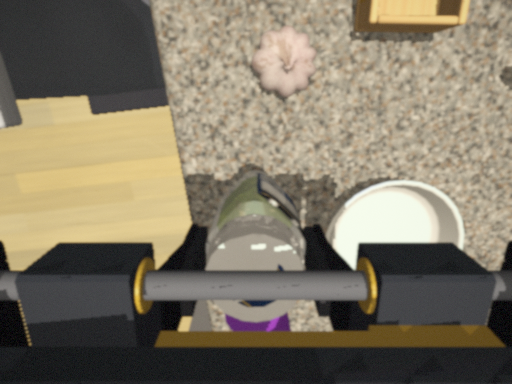

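View pics/s5.png

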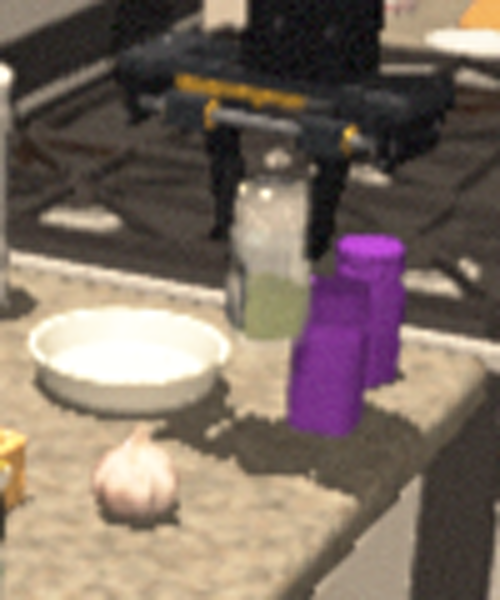

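It is lifted cleanly and hangs upright. On to the right bay.

```bash
python3 -m handwheel '[[0.03,0.03,0.024,0,0],[0.03,0.065,0.05,0,0],[0.03,0.1,0.077,0,0],[0.03,0.13,0.1,0,0],[0.03,0.155,0.12,0,0],[0.03,0.164,0.127,0,0],[0.03,0.164,0.127,0,0],[0.03,0.164,0.127,0,0]]'
python3 go.py 0.5287 -0.0822 0.0685 83.4
python3 - <<'E'
from h import *; from cell import *
P=camera_params("wrist");cv2.imwrite("pics/w6.png",read_camera("wrist"))
c=np.array([.5365,-.0147]);u=np.array([.115,.993])
for s in (-34,105): print(s,proj("wrist",[*(c+u*s/1e3),.044],P))
E
```

```text
time_s: 10.45
tool_pos: [0.5253, -0.0828, 0.1488]
tool_rot: [-179.8, 0.0, 83.4]
force: [-0.9, -1.3, -1.4]
grip_width: 0.053
tcp [ 0.5253 -0.0828  0.1488] [-1.7983e+02  3.0000e-02  8.3360e+01] F [-0.9 -1.3 -1.4] w 0.053
tx 0.0010 ty 0.0033 tz 0.0803 twist -0.0008
-34 [259.95270302 145.82039427]
105 [260.83542194 -50.87423811]
```

View pics/w6.png

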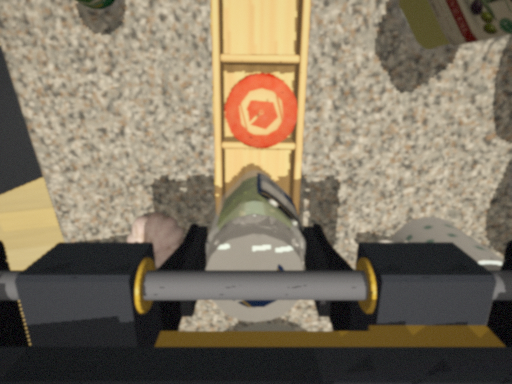

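```bash
python3 -m handwheel '[[0.03,0.001,0.002,0.025,0],[0.03,0.001,0.002,0.05,0],[0.03,0.001,0.002,0.068,0],[0.03,0.001,0.002,0.075,0],[0.03,0.001,0.002,0.08,0],[0.03,0.001,0.002,0.08,0],[0.03,0.001,0.002,0.08,0],[0.03,0.001,0.002,0.08,0]]'; python3 go.py .5287 -.0822 .0685
```

```text
time_s: 11.3
tool_pos: [0.5296, -0.0812, 0.071]
tool_rot: [179.9, 0.0, 83.4]
force: [-0.7, -0.4, -1.2]
grip_width: 0.0525
tcp [ 0.5296 -0.0812  0.071 ] [1.7991e+02 3.0000e-02 8.3390e+01] F [-0.7 -0.4 -1.2] w 0.0525
tx -0.0011 ty -0.0008 tz 0.0025
```

```bash
python3 -m handwheel '[[0.03,0,0,0.0025,0],[0.03,0,0,0.0025,0],[0.087,0,0,0.0025,0],[0.087,0,0,0.0025,0],[0.087,0,0,0.0025,0],[0.087,0,0,0.0025,0],[0.087,0,0,-0.03,0],[0.087,0,0,-0.06,0],[0.087,0,0,-0.1,0],[0.087,0,0,-0.12,0],[0.087,0.035,-0.028,-0.12,0],[0.087,0.07,-0.058,-0.12,0],[0.087,0.105,-0.088,-0.12,0],[0.087,0.14,-0.118,-0.12,0],[0.087,0.16,-0.134,-0.12,0],[0.087,0.16,-0.134,-0.12,0],[0.087,0.16,-0.134,-0.12,0]]'
python3 - <<'E'
from h import *; from cell import *
P=camera_params("wrist"); w=read_camera("wrist"); t=read_camera("top")
cv2.imwrite("pics/w7.png",w); cv2.imwrite("pics/t7.png",cv2.resize(t[150:280,90:410],None,fx=2.4,fy=2.4))
print(proj("wrist",[.4155,.0928,.105],P),proj("wrist",[.3875,.1925,.08],P))
E
python3 go.py .4155 .0928 .066 83.4
```

```text
time_s: 13.0
tool_pos: [0.4143, 0.0931, 0.1902]
tool_rot: [179.9, 0.1, 83.5]
force: [-0.7, 0.1, 0.4]
grip_width: 0.0871
[257.05160257 193.49566141] [207.53176884  68.17198238]
tcp [0.4147 0.0923 0.19  ] [179.99   0.    83.31] F [ 0.3 -0.1  0.5] w 0.0873
tx 0.0006 ty 0.0007 tz 0.1240 twist -0.0016
```

View pics/w7.png

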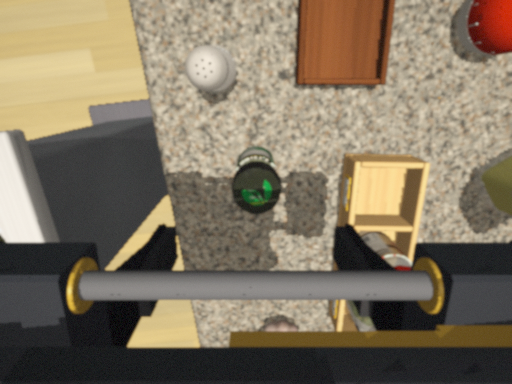

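View pics/t7.png

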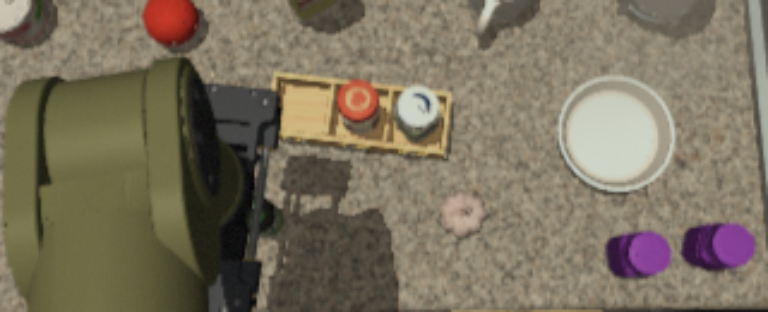

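Red and white stand in their bays. The black lid is within about 2 mm of the prediction. Grasping it.

```bash
python3 -m handwheel '[[0.087,0.002,0,0.03,0],[0.087,0.002,0,0.06,0],[0.087,0.002,0,0.09,0],[0.087,0.002,0,0.11,0],[0.087,0.002,0,0.124,0],[0.087,0.002,0,0.124,0],[0.087,0.002,0,0.124,0],[0.03,0.002,0,0.124,0],[0.03,0.002,0,0.124,0],[0.03,0.002,0,0.124,0],[0.03,0.002,0,0.124,0],[0.03,0.002,0,0.124,0],[0.03,0.002,0,0.124,0],[0.03,0.002,0,0.124,0],[0.03,0.002,0,0.124,0]]' 15
python3 go.py 0.5443 0.0528 0.066 83.4
```

```text
time_s: 14.6
tool_pos: [0.4144, 0.0953, 0.066]
tool_rot: [-180.0, 0.0, 83.4]
force: [0.7, 0.1, -0.0]
grip_width: 0.0397
tcp [0.4144 0.0953 0.066 ] [-1.80e+02  1.00e-02  8.34e+01] F [ 0.7  0.1 -0. ] w 0.0397
tx -0.0273 ty 0.1339 tz -0.0000 twist 0.0001
```

```bash
python3 -m handwheel '[[0.03,0,0,-0.03,0],[0.03,0,0,-0.06,0],[0.03,0,0,-0.085,0],[0.03,-0.005,0.03,-0.085,0],[0.03,-0.012,0.06,-0.085,0],[0.03,-0.02,0.09,-0.085,0],[0.03,-0.027,0.12,-0.085,0],[0.03,-0.027,0.133,-0.085,0],[0.03,-0.027,0.133,-0.085,0],[0.03,-0.027,0.133,-0.085,0]]'
python3 - <<'E'
from h import *; from cell import *
P=camera_params("wrist");cv2.imwrite("pics/w8.png",read_camera("wrist"));cv2.imwrite("pics/s8.png",read_camera("scene"))
c=np.array([.5365,-.0147]);u=np.array([.115,.993])
for s in (34,105): print(s,proj("wrist",[*(c+u*s/1e3),.044],P))
E
python3 go.py 0.5443 0.0528 0.0745 83.4
```

```text
time_s: 15.6
tool_pos: [0.5426, 0.0537, 0.1504]
tool_rot: [-179.9, -0.0, 83.4]
force: [0.5, -0.2, -0.1]
grip_width: 0.0401
34 [257.81851479 222.75131546]
105 [258.14670173 144.0959    ]
tcp [0.5424 0.0538 0.1508] [-1.7995e+02  4.0000e-02  8.3460e+01] F [-0.3  1.2 -1.1] w 0.0401
tx -0.0007 ty 0.0020 tz 0.0763 twist 0.0011
```

View pics/w8.png

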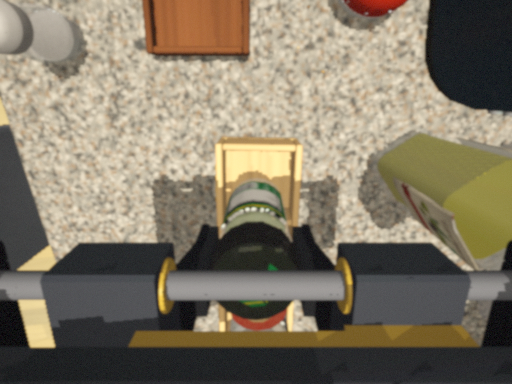

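View pics/s8.png

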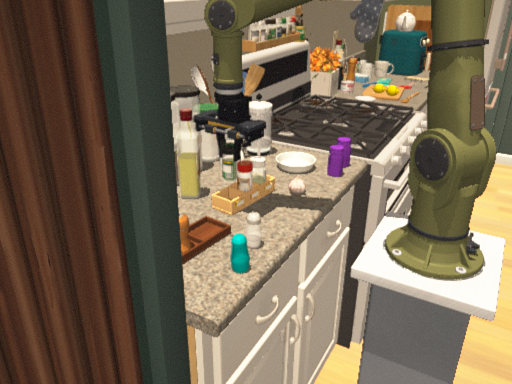

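The rack's far edge is at v≈140 (predicted 144), and the bay lies under the jar. The oil is clear at about 25 px right of the gripper. Lowering.

```bash
python3 -m handwheel '[[0.03,0.001,0.001,0.025,0],[0.03,0.001,0.001,0.045,0],[0.03,0.001,0.001,0.062,0],[0.03,0.001,0.001,0.072,0],[0.03,0.001,0.001,0.077,0],[0.03,0.001,0.001,0.077,0],[0.03,0.001,0.001,0.077,0],[0.03,0.001,0.001,0.077,0]]'; python3 go.py .390 .1935 .0745
```

```text
time_s: 16.5
tool_pos: [0.5449, 0.0542, 0.0747]
tool_rot: [179.9, 0.0, 83.4]
force: [-0.5, 0.0, -0.3]
grip_width: 0.0399
tcp [0.5449 0.0542 0.0747] [1.7993e+02 1.0000e-02 8.3400e+01] F [-0.5  0.  -0.3] w 0.0399
tx 0.1206 ty -0.1699 tz 0.0002
```

```bash
python3 -m handwheel '[[0.03,0,0,0.001,0],[0.087,0,0,0.001,0],[0.087,0,0,0.001,0],[0.087,0,0,0.001,0],[0.087,0,0,0.001,0],[0.087,0,0,-0.03,0],[0.087,0,0,-0.06,0],[0.087,0,0,-0.1,0],[0.087,0,0,-0.12,0],[0.087,0.028,-0.04,-0.12,0],[0.087,0.056,-0.08,-0.12,0],[0.087,0.084,-0.12,-0.12,0],[0.087,0.112,-0.16,-0.12,0],[0.087,0.1206,-0.17,-0.12,0],[0.087,0.1206,-0.17,-0.12,0],[0.087,0.1206,-0.17,-0.12,0]]'
python3 - <<'E'
from h import *; from cell import *
P=camera_params("wrist"); w=read_camera("wrist"); t=read_camera("top")
cv2.imwrite("pics/w9.png",w); cv2.imwrite("pics/t9.png",cv2.resize(t[150:280,90:410],None,fx=2.4,fy=2.4))
print(proj("wrist",[.390,.1935,.08],P),proj("wrist",[.390,.1935,.0],P))
E
python3 go.py .390 .1935 .046 83.4
```

```text
time_s: 18.1
tool_pos: [0.3906, 0.1925, 0.1942]
tool_rot: [179.9, 0.0, 83.4]
force: [0.3, -0.2, -0.2]
grip_width: 0.0871
[254.68757495 182.02318777] [254.77594665 162.11156972]
tcp [0.3908 0.1921 0.194 ] [-1.7998e+02 -4.0000e-02  8.3250e+01] F [-0.6 -0.2  0.6] w 0.0873
tx 0.0013 ty -0.0009 tz 0.1480 twist -0.0027
```

View pics/w9.png

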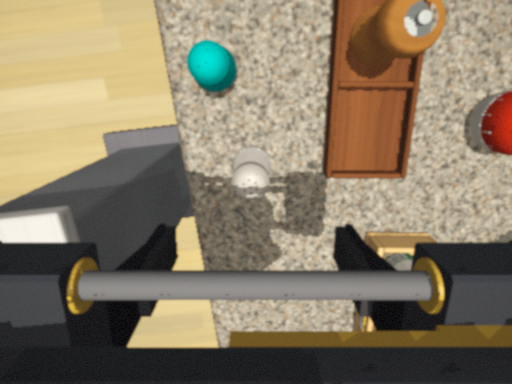

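View pics/t9.png

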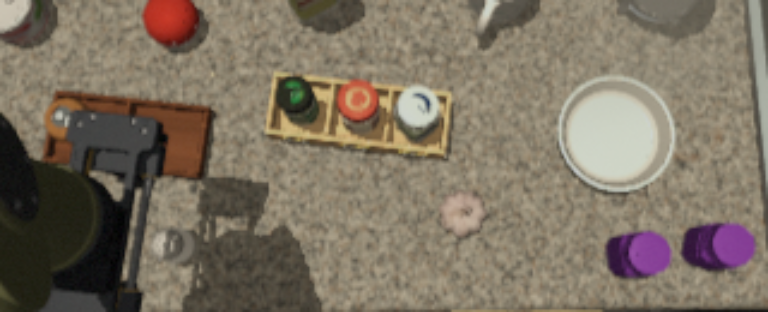

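All three jars stand in their bays. The salt dome is at (250,180), so its x is about 0.387. Grasping it at 58 mm up.

```bash
python3 -m handwheel '[[0.087,0.001,-0.003,0.03,0],[0.087,0.001,-0.003,0.06,0],[0.087,0.001,-0.003,0.09,0],[0.087,0.001,-0.003,0.12,0],[0.087,0.001,-0.003,0.145,0],[0.087,0.001,-0.003,0.155,0],[0.087,0.001,-0.003,0.155,0],[0.087,0.001,-0.003,0.155,0],[0.03,0.001,-0.003,0.155,0],[0.03,0.001,-0.003,0.155,0],[0.03,0.001,-0.003,0.155,0],[0.03,0.001,-0.003,0.155,0],[0.03,0.001,-0.003,0.155,0],[0.03,0.001,-0.003,0.155,0],[0.03,0.001,-0.003,0.155,0],[0.03,0.001,-0.003,0.155,0]]' 15
python3 go.py .5113 .2128 .039 83.4
```

```text
time_s: 19.8
tool_pos: [0.3867, 0.1948, 0.039]
tool_rot: [180.0, 0.0, 83.4]
force: [0.9, 0.2, 0.1]
grip_width: 0.0382
tcp [0.3867 0.1948 0.039 ] [180.    0.   83.4] F [0.9 0.2 0.1] w 0.0382
tx 0.0322 ty 0.1217 tz -0.0000 twist 0.0000
```

```bash
python3 -m handwheel '[[0.03,0,0,-0.03,0],[0.03,0,0,-0.06,0],[0.03,0,0,-0.08,0],[0.03,0.01,0.03,-0.08,0],[0.03,0.02,0.06,-0.08,0],[0.03,0.03,0.09,-0.08,0],[0.03,0.032,0.115,-0.08,0],[0.03,0.032,0.1217,-0.08,0],[0.03,0.032,0.1217,-0.08,0],[0.03,0.032,0.1217,-0.08,0]]'
python3 - <<'E'
from h import *; from cell import *
P=camera_params("wrist");cv2.imwrite("pics/w10.png",read_camera("wrist"))
c=np.array([.5164,.2565]);u=np.array([.115,.993]);x=np.array([.993,-.115])
for s in (0,93): 
  for q in (-43,43): print(s,q,proj("wrist",[*(c+u*s/1e3+x*q/1e3),.024],P))
E
python3 go.py 0.5113 .2128 0.047 83.4
```

```text
time_s: 20.8
tool_pos: [0.5097, 0.2128, 0.1187]
tool_rot: [-179.9, 0.0, 83.5]
force: [0.4, -0.9, -0.9]
grip_width: 0.0383
0 -43 [203.56732499 136.43998312]
0 43 [312.26686724 136.67163717]
93 -43 [197.56886398   4.47638734]
93 43 [319.41191984   4.62890479]
tcp [0.5098 0.2128 0.1189] [-1.7996e+02  5.0000e-02  8.3470e+01] F [ 0.4  0.6 -1. ] w 0.0378
tx 0.0001 ty 0.0015 tz 0.0719 twist 0.0011
```

View pics/w10.png

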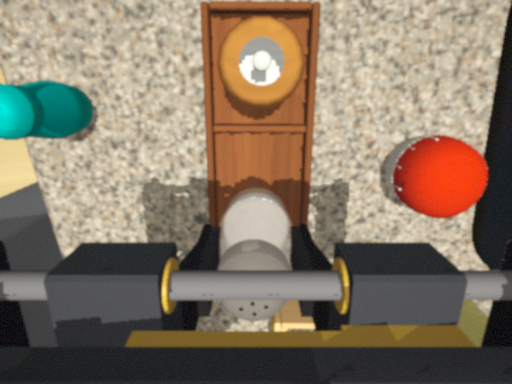

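```bash
python3 -m handwheel '[[0.03,0.002,0.001,0.025,0],[0.03,0.002,0.001,0.045,0],[0.03,0.002,0.001,0.06,0],[0.03,0.002,0.001,0.068,0],[0.03,0.002,0.001,0.072,0],[0.03,0.002,0.001,0.072,0],[0.03,0.002,0.001,0.072,0],[0.03,0.002,0.001,0.072,0]]'; python3 go.py .4197 -.1335 .047
```

```text
time_s: 21.65
tool_pos: [0.5129, 0.2146, 0.0475]
tool_rot: [179.9, -0.0, 83.4]
force: [0.0, 0.0, -1.8]
grip_width: 0.0382
tcp [0.5129 0.2146 0.0475] [ 1.7994e+02 -1.0000e-02  8.3400e+01] F [ 0.   0.  -1.8] w 0.0382
tx -0.3565 ty -0.0525 tz 0.0005
```

```bash
python3 -m handwheel '[[0.03,0,0,0.001,0],[0.03,0,0,0.001,0],[0.06,0,0,0.001,0],[0.06,0,0,0.001,0],[0.07,0,0,0.001,0],[0.07,0,0,-0.01,0],[0.07,0,0,-0.04,0],[0.087,0,0,-0.08,0],[0.087,0,0,-0.12,0],[0.087,0,0,-0.14,0],[0.087,-0.04,-0.006,-0.14,0],[0.087,-0.08,-0.012,-0.14,0],[0.087,-0.12,-0.018,-0.14,0],[0.087,-0.16,-0.024,-0.14,0],[0.087,-0.2,-0.03,-0.14,0],[0.087,-0.24,-0.036,-0.14,0],[0.087,-0.28,-0.042,-0.14,0],[0.087,-0.32,-0.048,-0.14,0],[0.087,-0.3565,-0.0525,-0.14,0],[0.087,-0.3565,-0.0525,-0.14,0]]'
python3 - <<'E'
from h import *; from cell import *
P=camera_params("wrist"); w=read_camera("wrist"); t=read_camera("top")
cv2.imwrite("pics/w11.png",w); cv2.imwrite("pics/t11.png",cv2.resize(t[150:280,90:410],None,fx=2.4,fy=2.4))
print(proj("wrist",[.4197,-.1335,.022],P),proj("wrist",[.4197,-.1335,.05],P))
E
python3 go.py .4197 -.1335 .009 83.4
```

```text
time_s: 23.65
tool_pos: [0.4177, -0.1386, 0.1874]
tool_rot: [-180.0, 0.1, 82.9]
force: [0.8, 0.4, -0.6]
grip_width: 0.0874
[256.93131924 163.96937676] [257.05245632 170.66755657]
tcp [ 0.4194 -0.1338  0.1875] [ 1.7997e+02 -1.0000e-02  8.3310e+01] F [0.5 0.6 0.9] w 0.087
tx 0.0003 ty 0.0003 tz 0.1785 twist -0.0015
```

View pics/w11.png

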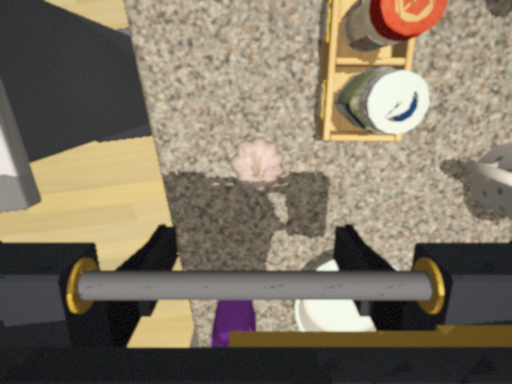

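View pics/t11.png

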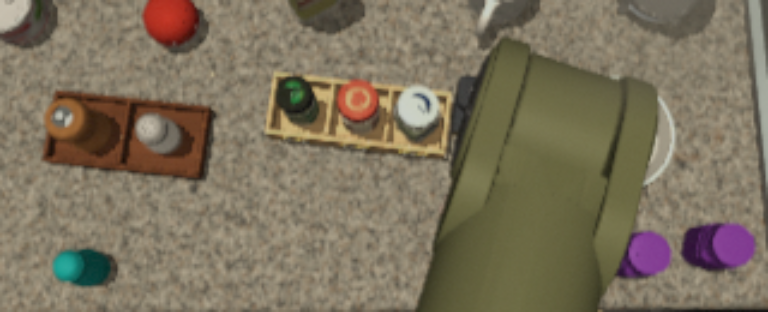

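The salt stands in its half. The garlic is at (258,161), within 1–2 mm. The white jar is close, so I'll turn the jaws by 28° before descending.

```bash
python3 -m handwheel '[[0.087,0.001,0.001,0,0.15],[0.087,0.001,0.001,0,0.3],[0.087,0.001,0.001,0,0.45],[0.087,0.001,0.001,0.02,0.5],[0.087,0.001,0.001,0.05,0.5],[0.087,0.001,0.001,0.08,0.5],[0.087,0.001,0.001,0.11,0.5],[0.087,0.001,0.001,0.14,0.5],[0.087,0.001,0.001,0.165,0.5],[0.087,0.001,0.001,0.176,0.5],[0.087,0.001,0.001,0.178,0.5],[0.087,0.001,0.001,0.178,0.5],[0.04,0.001,0.001,0.178,0.5],[0.04,0.001,0.001,0.178,0.5],[0.04,0.001,0.001,0.178,0.5],[0.04,0.001,0.001,0.178,0.5],[0.04,0.001,0.001,0.178,0.5],[0.04,0.001,0.001,0.178,0.5],[0.04,0.001,0.001,0.178,0.5]]' 8
python3 go.py .510 -.3147 .009
```

```text
time_s: 25.65
tool_pos: [0.4205, -0.1329, 0.0092]
tool_rot: [180.0, 0.0, 54.7]
force: [-1.2, 0.6, 2.7]
grip_width: 0.0523
tcp [ 0.4205 -0.1329  0.0092] [1.7999e+02 1.0000e-02 5.4750e+01] F [-1.2  0.6  2.7] w 0.0523
tx -0.0968 ty 0.1780 tz 0.0002
```

```bash
python3 -m handwheel '[[0.04,0,0,-0.03,0],[0.04,0,0,-0.06,0],[0.04,0,0,-0.08,0],[0.04,-0.02,0.035,-0.08,0],[0.04,-0.04,0.07,-0.08,0],[0.04,-0.06,0.105,-0.08,0],[0.04,-0.08,0.14,-0.08,0],[0.04,-0.095,0.17,-0.08,0],[0.04,-0.097,0.178,-0.08,0],[0.04,-0.097,0.178,-0.08,0],[0.04,-0.097,0.178,-0.08,0]]'
python3 - <<'E'
from h import *; from cell import *
P=camera_params("wrist");cv2.imwrite("pics/w12.png",read_camera("wrist"))
print(proj("wrist",[.51,-.3147,.006],P),get_obs()["grip_width"])
E
python3 go.py 0.510 -.3147 0.016
```

```text
time_s: 26.75
tool_pos: [0.5096, -0.3128, 0.0886]
tool_rot: [-179.9, -0.0, 54.8]
force: [-0.4, 0.7, -0.9]
grip_width: 0.0527
[257.30442066 195.75633262] 0.052330939428333195
tcp [ 0.5095 -0.3127  0.0889] [-1.7993e+02 -1.0000e-02  5.4870e+01] F [ 0.2  0.3 -0.3] w 0.0523
tx -0.0014 ty 0.0015 tz 0.0729
```

View pics/w12.png

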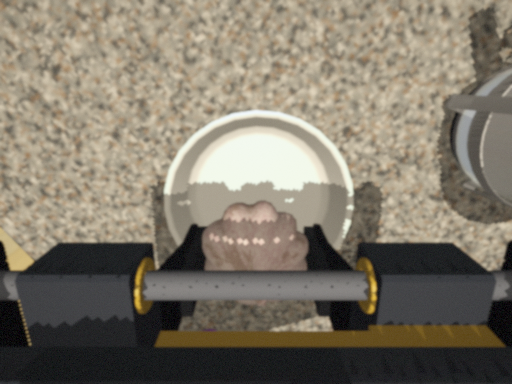

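The dish is centred under the jaws (rim midpoint u≈258, predicted 257). Lowering the garlic.

```bash
python3 -m handwheel '[[0.04,-0.001,0.001,0.025,0],[0.04,-0.001,0.001,0.045,0],[0.04,-0.001,0.001,0.06,0],[0.04,-0.001,0.001,0.068,0],[0.04,-0.001,0.001,0.072,0],[0.04,-0.001,0.001,0.072,0],[0.04,-0.001,0.001,0.072,0],[0.06,-0.001,0.001,0.072,0],[0.066,-0.001,0.001,0.072,0],[0.066,-0.001,0.001,0.072,0],[0.066,-0.001,0.001,0.072,0],[0.066,-0.001,0.001,0.072,0]]'
```

```text
time_s: 28.0
tool_pos: [0.5101, -0.3162, 0.0171]
tool_rot: [180.0, 0.0, 54.8]
force: [-0.0, 0.6, 0.8]
grip_width: 0.0657
```

```bash
python3 -m handwheel '[[0.068,0,0,-0.02,0],[0.07,0,0,-0.05,0],[0.07,0,0,-0.09,0],[0.07,0,0,-0.13,0],[0.07,0,0,-0.17,0],[0.07,-0.04,0.006,-0.18,0],[0.07,-0.08,0.012,-0.18,0],[0.07,-0.12,0.018,-0.18,0],[0.07,-0.16,0.024,-0.18,0],[0.07,-0.2,0.03,-0.18,0],[0.07,-0.22,0.033,-0.18,0],[0.07,-0.22,0.033,-0.18,0],[0.07,-0.22,0.033,-0.18,0]]'
python3 - <<'E'
from h import *; from cell import *
t=read_camera("top");s=read_camera("scene")
cv2.imwrite("pics/t13.png",cv2.resize(t[90:280,80:400],None,fx=2.4,fy=2.4,interpolation=cv2.INTER_CUBIC));cv2.imwrite("pics/s13.png",cv2.resize(s[90:285,170:370],None,fx=3,fy=3,interpolation=cv2.INTER_CUBIC))
E
```

```text
time_s: 29.3
tool_pos: [0.4112, -0.5132, 0.1969]
tool_rot: [-180.0, -0.1, 54.8]
force: [-0.2, 0.1, 0.7]
grip_width: 0.0701
```

View pics/t13.png

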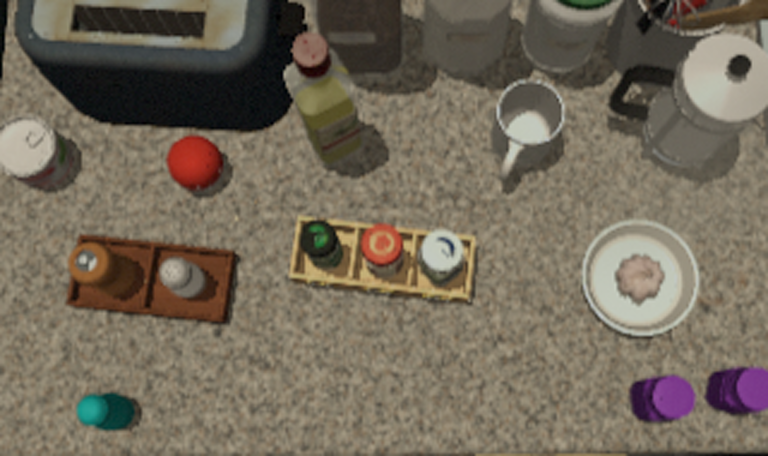

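View pics/s13.png

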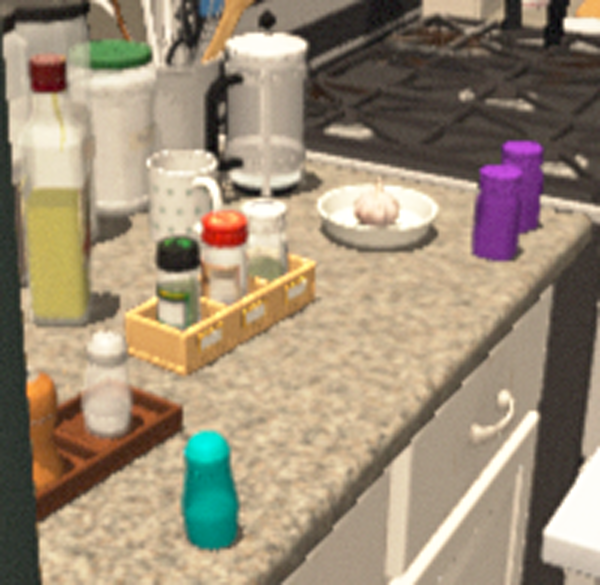

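Both views show the three jars upright in their bays, the salt upright in the empty half and the garlic in the dish. The oil and mug are unmoved, and so are the decoys. Handing in.

```bash
python3 -c "
from cell import *
print(get_obs()['time_s'],sign_off())"
```

```text
the job is handed in; nothing more can be done
29.4 None
```

The job is done and handed in at 29.4 s. I placed everything in the order asked: red in the middle bay, white in the right one and black in the left. The salt followed, into the half beside the pepper mill, and then the garlic into the white dish.

**Last checks:** the final top and scene pictures show all three jars and the salt upright and the garlic near the centre of the dish. The oil, mug and look-alikes are where they were, and the arm is clear. Wrist forces read after each move stayed under about 3 N.

**Disagreements:**
- **White jar:** the grip closed at 52 mm although the jar is given as 47 mm. I don't know why, but it lifted firmly, went into its bay and stands upright.
- **Stand divider:** it showed about 5 mm further along y than predicted, which is well within the free space there.

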